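# Roll a forming mandrel into its vee cradle and lower the hold-down

### The arm

A 6-joint arm with a two-finger parallel gripper is mounted at the origin on a cart in front of the work surface, level with it; the furniture and walls round the work are solid. World frame = base frame: x ahead of the robot, y to its left, z up, the work surface at z = 0. Lengths are in m, angles in degrees, forces in N, time in s.
With the tool pointing down it reaches from about 0.35 to 0.875 m from the base axis. Payload 4.2 kg.
Tool frame: the origin (TCP) lies on the front face of the gripper's body, between the roots of the fingers; the fingertips stand finger_overhang ahead of it and the grasp point (between the pads) lies 51 mm ahead of it (finger_overhang is the distance from the TCP to the fingertips, in m); z points along the fingers, y is the line along which they close (so a half turn about z gives the same grasp; the last joint's range is limited). The gripper opens to 87 mm and grips with 3 to 60 N. Pads are 19 mm wide; open, the fingers measure 117 mm over their backs; the gripper's body (75 mm by 190 mm) begins 51 mm behind the grasp point.
Start: joints at [88.27, 22.042, 0.453, 0, -68.411, -14.817], TCP at [0.178, 0.599, 0.292] pointing down, gripper open.
Joint ranges: [-179.83, 179.83], [-69.29, 118.12], [-61.27, 80.66], [-181.25, 117.63], [-171.15, -9.14], [-177.46, 177.46]. Speed limits (degrees/s): [159.86, 159.86, 180, 180, 180, 180].

### API

Orientations are given as a 3x3 rotation matrix whose columns are the frame's x, y, z axes.
In Python, from station import sense, capture, camera_model, finish_job, finger_overhang gives the robot as it stands. The module is installed in compiled form; this text tells all that it offers.
- The arm moves only by the tool jog_arm, never from a script. Its argument "rows" is a list that holds one entry, the list of rows, each a list of 4 numbers: the shift along the tool's x, y, z in m, then the turn about the tool's z in rad. A call has 1 to 20 rows; each row shifts and turns the commanded pose from where the row before left it, along the tool's axes as they then stand; what a row does not reach is not made up. A row lasts 1/8 s, in which the tool goes at most 62.5 mm and 10.7 degrees, less where a joint would pass 70% of its speed; a pose out of reach is approached as far as the arm can. A call is refused whole if a number of a shift passes 0.0625 or a number of a turn 0.188, either way. A call with a gripper value outside its range is refused whole. "claw" is the opening, from 0 (shut) to 1 (fully open), set as the call begins (left out, the last holds). The fingers move at their own pace and stop on an object; the grip force is fixed at half the most. Time passes only in rows, so rows that do not move let the fingers close. It gives the time, the measured TCP pose, the force, the opening and the grip force at its end, in the units of the state.
- sense(): the state, without advancing time (a new reading comes with each control period).
- capture(name): name is "side" or "top"; returns the picture (400x640x3 uint8, red, green, blue); there is no depth.
- camera_model(name): a dict with "fovy" (degrees; the focal length in pixels is half the picture's height over the tangent of half this angle, whatever the lens; pixels are square), "cx", "cy" (the principal point, pixels), "eye" and "rotation" of the camera in the world. Camera axes: x right, y down, z forward; pixel columns grow to the right and rows downward; lengths in m; the calibration is good to about 2 mm. A picture is of the moment at which its call begins. camera_model takes no time and is no camera call.
- finish_job(): hands the job in; it is judged then, once.
The state is a dict: "time_s": time; "joints": joint angles; "joint_velocities": joint speeds; "effort": joint torques, N m; "tcp_pos": TCP position; "ee_rot": TCP orientation; "wrist_force": force on the tool from outside, world axes, zero at the start; "moment": the same for the moment, N m; "gripper_width": opening from 0.0 (shut) to 1.0 (fully open); "gripper_force": force on a finger pad.
Only numpy, scipy, OpenCV 4.12 (cv2) and the standard library are available. Lean on these libraries where they do the work, as an engineer would, in place of code of your own. Each camera call takes 0.05 s, during which the arm holds its last target. There are 200 camera calls.

### The job

Roll the thick wooden mandrel along the cradle's deck until it drops into the steel vee, without lifting it, and let go so that it settles and centres itself. Then swing the blue hold-down bail over by its red bar and lower it gently, not letting it fall, until it rests on the mandrel, and let go. Leave the brown bottle, the thread spool and the wax block where they are.

Things in the scene. Friction and masses are not known exactly. Their poses are not given: they have to be found in the camera images.
- cradle: Bench cradle for round work, screwed down, 325 x 204 mm: a deck, a steel vee, two blue hinge posts. Origin: on the bench top under the vee's bottom line, mid-width. Own +x is the rolling direction (deck, vee, posts) and points roughly to the robot's left; own y runs along the vee. Posts: x = 75 mm, y = +-72 mm, 148 mm high.
- deck (a point): Centre of the level wooden deck's top, 56 mm above the bench. Axes as the cradle's. The deck is 165 mm long in x, 184 mm wide between plywood cheeks that rise 26 mm above it. At its -x end is a stop 16 mm above the deck, 10 mm thick; its +x end meets the vee. A 470 mm tall fixed hand press stands to the right, about x 0.74, y -0.42 m from the robot.
- mandrel: Loose wooden cylinder with dark rings, 90 mm diameter, 160 mm long, about 0.5 kg. Origin at its centre, own y along its axis; own x, z turn as it rolls. Starts on the deck (centre 101 mm above the bench), 115 to 148 mm before the vee's bottom line, up to 0.12 rad askew. Too thick to grasp; it rolls freely: pushed slowly from behind at centre height it rolls on and drops 19 mm into the vee.
- vee_seat (a point): Where the mandrel's centre is when seated in the vee: 81.6 mm above the bench, over the vee's bottom line, mid-width. Axes as the cradle's. The steel vee is 90 degrees, 184 mm wide; near edge level with the deck 38 mm before the bottom line; bottom line 18 mm above the bench; far face rises to 76 mm above the bench.
- bail (a joint): Angle of the hold-down bail (rad): 0 = level, resting on the seated mandrel; grows as it opens up and back towards cradle +x; range -0.12 to 2.0, 1.57 = upright. Starts at 1.65 to 1.95, leaning back; the hinge rubs (0.13 N m): it stays open, but let go half-way it falls shut. Two blue arms (16 mm wide, 10 mm thick, 55 mm either side of the middle) joined by a red bar; 0.35 kg.
- bail_grip (a point): Middle of the bail's red round grip bar, which is 14 mm in diameter, runs along the cradle's y and is free over 94 mm between the arms; 160 mm from the hinge line. Its axes turn with the bail.
- bail_hinge (a point): Middle of the bail's hinge line, which runs along the cradle's y: 75 mm beyond the vee's bottom line and 131.6 mm above the bench. Axes as the cradle's. The grip bar lies at -160 mm x cos(angle) in x and +160 mm x sin(angle) in z from here.
- brown_bottle: Dark brown bottle with black cap, 42 x 44 x 98 mm, standing beyond the cradle. Origin: centre of its underside. A bystander.
- thread_spool: Standing spool of dark thread, 40 x 59 x 55 mm, beyond the cradle. Origin: centre of its underside. A bystander.
- wax_block: Yellow block of beeswax, 36 x 58 x 20 mm, lying on the robot's side of the cradle. Origin: centre of its underside. A bystander.

How it is judged (in metres and radians):
On the way:
1. the mandrel lies seated and at rest in the vee, released, with the bail still open (x of mandrel in the frame of vee_seat between -0.007 and 0.007 m and z of mandrel in the frame of vee_seat between -0.006 and 0.006 m and y of mandrel in the frame of vee_seat between -0.03 and 0.03 m and angle between the y axis of mandrel and the y axis of cradle, either way round below 0.06 rad and linear speed of mandrel below 0.03 m/s and contact force between the fingers and mandrel below 0.3 N and value of joint bail above 1 rad), for 0.3 s.
At the end, for the whole second after the job is handed in: The mandrel rests in the vee (centre within 7 mm across, 6 mm in height and 30 mm along of the seat, within 0.06 rad of parallel, at rest), the bail is down on it (angle within 0.06 rad of 0), and the bottle, spool and wax block are within 30 mm of where they stood (x of mandrel in the frame of vee_seat between -0.007 and 0.007 m and z of mandrel in the frame of vee_seat between -0.006 and 0.006 m and y of mandrel in the frame of vee_seat between -0.03 and 0.03 m and angle between the y axis of mandrel and the y axis of cradle, either way round below 0.06 rad and linear speed of mandrel below 0.03 m/s and value of joint bail between -0.06 and 0.06 rad and distance of each of brown_bottle, thread_spool, wax_block from where it was at the start of the episode below 0.03 m); the robot touches nothing.
It fails at once if the mandrel is lifted more than 15 mm above lying on the deck (z of mandrel in the frame of cradle above 0.116 m).
It fails at once if the bail is let fall or slammed (closing faster than 4 rad/s) (velocity of joint bail below -4 rad/s).
It fails at once if the bottle is moved more than 30 mm or tipped over (distance of brown_bottle from where it was at the start of the episode above 0.03 m or angle between brown_bottle's own z axis and vertical above 0.5 rad).
It fails at once if the thread spool is moved more than 30 mm or tipped over (distance of thread_spool from where it was at the start of the episode above 0.03 m or angle between thread_spool's own z axis and vertical above 0.5 rad).
It fails at once if the wax block is moved more than 30 mm or tipped over (distance of wax_block from where it was at the start of the episode above 0.03 m or angle between wax_block's own z axis and vertical above 0.5 rad).
It also fails if it takes over 58 s, if anything falls off the work surface, if the arm or the gripper's body presses on something with over 40 N, if the wrist force passes 120 N, or if a joint passes its speed limit or range.

## Working session

There is one attempt and no reset: what is moved stays moved. The work goes in short steps, Python scripts to look and compute and a tool call to move; the robot and the scene stay as the last step left them, time stands still between calls to the robot, and variables do not carry over. Pictures are saved under pics/ and viewed, at most 10 in all, crops included, and the job is handed in when it is done.

Besides the shell and the picture viewer there is one more tool, called by a JSON object that holds its "api" and its "payload", one argument or row to a line. jog_arm: Moves the arm, as the interface text tells. Its arguments: {"type":"object","properties":{"rows":{"type":"array"},"claw":{"type":"number"}},"required":["rows"]}

```bash
mkdir -p pics; python3 - <<'E'
from station import *
import cv2
for n in("side","top"):
    cv2.imwrite(f"pics/{n}0.png",capture(n)[:,:,::-1]); print(n,camera_model(n))
s=sense();print({k:s[k] for k in("time_s","tcp_pos","ee_rot","gripper_width")},finger_overhang)
E
```

```text
side {'fovy': 45.33776330315828, 'cx': 328.1894417887275, 'cy': 202.8202255284875, 'eye': array([ 0.08996156, -0.63346269,  0.50015353]), 'rotation': array([[ 0.83108589, -0.23008878,  0.50631551],
       [-0.55597883, -0.32154374,  0.76648364],
       [-0.0135567 , -0.91851444, -0.39515496]])}
top {'fovy': 44.87426463916367, 'cx': 314.7536643875595, 'cy': 199.62490297923802, 'eye': array([0.51262447, 0.07554428, 1.08280631]), 'rotation': array([[-8.78939816e-05, -9.96645065e-01,  8.18450178e-02],
       [-9.99999479e-01,  4.36868515e-06, -1.02070852e-03],
       [ 1.01692656e-03, -8.18450649e-02, -9.96644546e-01]])}
{'time_s': 0.1, 'tcp_pos': array([0.17788202, 0.59873257, 0.29125525]), 'ee_rot': array([[ 9.58531571e-01, -2.84985999e-01, -4.55368010e-04],
       [-2.84986341e-01, -9.58529650e-01, -1.92228006e-03],
       [ 1.11339164e-04,  1.97233979e-03, -9.99998049e-01]]), 'gripper_width': 0.9962667817370711} 0.0697
```

View pics/side0.png

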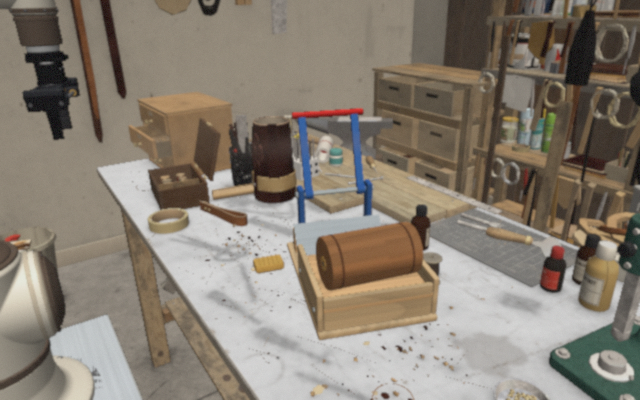

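View pics/top0.png

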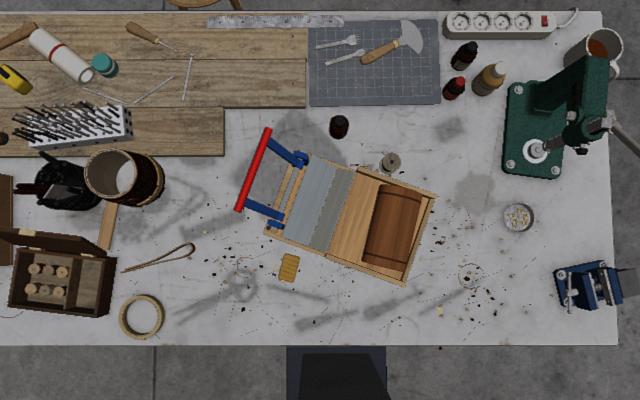

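The side view shows the mandrel on the deck at about (370,255) and the bail leaning back, with its red bar at (327,113). In the top view the mandrel is at (392,228), the red bar runs (267,130)-(238,210), the posts are near (300,158) and (272,228), the wax is at (288,267), the bottle at (338,127) and the spool at (391,162). I'll enlarge the cradle next.

```bash
python3 - <<'E'
import cv2
i=cv2.imread("pics/top0.png")[115:295,225:445]
cv2.imwrite("pics/c1.png",cv2.resize(i,None,fx=3.6,fy=3.2,interpolation=cv2.INTER_CUBIC)[:, :])
E
```

```text
(no output)
```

View pics/c1.png

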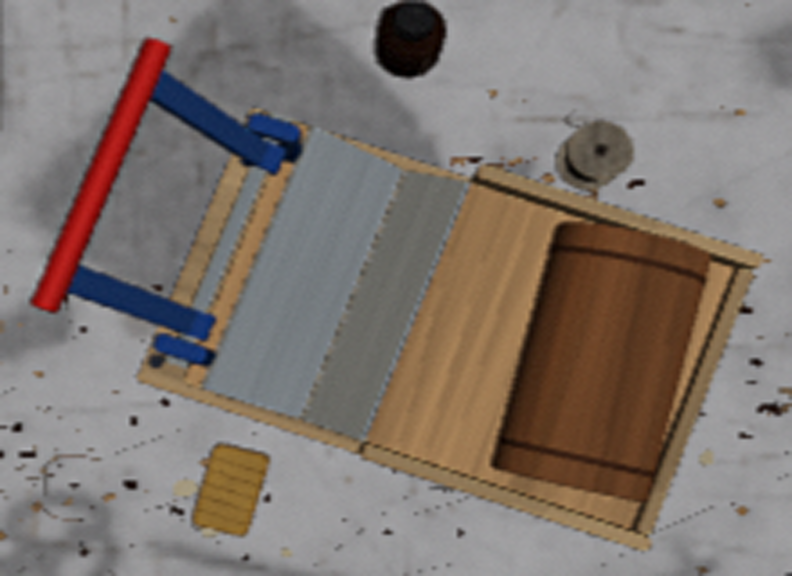

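```bash
cat > h.py <<'E'
import numpy as np
from station import camera_model
def K(c): return 200/np.tan(np.radians(c["fovy"]/2))
def proj(n,P):
    c=camera_model(n);q=(np.atleast_2d(P)-c["eye"])@c["rotation"]
    return q[:,:2]/q[:,2:]*K(c)+[c["cx"],c["cy"]]
def ray(n,uv,z):
    c=camera_model(n);d=c["rotation"]@np.r_[(np.array(uv)-[c["cx"],c["cy"]])/K(c),1]
    return c["eye"]+d*(z-c["eye"][2])/d[2]
def cr(u): u=np.array(u,float); return u/[3.6,3.2]+[225,115]
def w(p,P):
    c,s=np.cos(p[2]),np.sin(p[2]);P=np.atleast_2d(P)/1000
    return np.c_[p[0]+c*P[:,0]-s*P[:,1],p[1]+s*P[:,0]+c*P[:,1],P[:,2]]
E
python3 - <<'E'
from h import *
from scipy.optimize import least_squares as L
P=[(-38,-92,56),(-38,92,56),(-213,-102,82),(-213,102,82),(-38,-102,82),(-38,102,82),(0,-92,18),(0,92,18),(58,-92,76),(58,92,76)]
U=cr([(469,184),(372,440),(770,260),(648,550),(476,166),(362,455),(402,172),(303,418),(313,128),(205,387)])
r=L(lambda p:(proj("top",w(p,P))-U).ravel(),[.5,.1,1.25],loss="soft_l1");p=r.x
print("pose",p,np.degrees(p[2]));print(np.round(r.fun.reshape(-1,2),1))
B=lambda a,y:(75-160*np.cos(a),y,131.6+160*np.sin(a))
ub=cr([(155,42),(45,308)])
r2=L(lambda q:(proj("top",w(p,[B(q[0],-q[1]),B(q[0],q[1])]))-ub).ravel(),[1.8,60]);print("bail",r2.x,r2.fun)
us=np.array([(292,115),(362,111)]);r3=L(lambda q:(proj("side",w(p,[B(q[0],q[1]),B(q[0],-q[1])]))-us).ravel(),[1.8,60]);print("side",r3.x,r3.fun)
# side cradle check
print(proj("side",w(p,[(-213,102,82),(-213,-102,82)])))
# mandrel
for e in ([(557,228),(709,258)],[(493,465),(645,500)]):
    m=ray("top",cr(e).mean(0),.101);d=m[:2]-p[:2];c,s=np.cos(p[2]),np.sin(p[2]);print("mandrel end",m,d@[c,s],d@[-s,c])
for n,uv in(("wax",(230,490)),):print(n,ray("top",cr(uv),.02))
print("seat",w(p,[0,0,81.6]),"bar",w(p,[B(r2.x[0],0)]),"hinge",w(p,[75,0,131.6]))
E
```

```text
pose [0.58357771 0.05514931 1.21985431] 69.89250333035442
[[ 0.  -0.8]
 [-2.5  0.5]
 [-1.5 -2.1]
 [-0.   0.7]
 [ 0.7 -1.4]
 [-1.1  0.7]
 [ 1.  -0.5]
 [-0.   0.9]
 [ 1.2 -0.2]
 [ 0.6  1.3]]
bail [ 1.92763193 74.15249994] [ 0.35581284  0.44129178 -0.52354241  0.09881896]
side [ 1.94001856 73.87675547] [ 0.1564147   0.54666677  0.11421683 -0.19222922]
[[317.90550501 295.19508754]
 [441.06634995 276.72175596]]
mandrel end [ 0.6110084  -0.10083081  0.101     ] -0.1370428281631738 -0.07938201187333428
mandrel end [ 0.4597203  -0.06284769  0.101     ] -0.15338501555365036 0.07574290635822037
wax [0.45032378 0.13075873 0.02      ]
seat [[0.58357771 0.05514931 0.0816    ]] bar [[0.62857533 0.17806123 0.2815211 ]] hinge [[0.60936141 0.12557801 0.1316    ]]
```

{"api": "jog_arm", "payload": {
  "rows": [
    [[0.033, 0.0406, 0, 0], [0.033, 0.0406, 0, 0], [0.033, 0.0406, 0, 0], [0.033, 0.0406, 0, 0], [0.033, 0.0406, 0, 0], [0.033, 0.0406, 0, 0], [0.033, 0.0406, 0, 0], [0.033, 0.0406, 0, 0], [0.033, 0.0406, 0, 0], [0.033, 0.0406, 0, 0], [0.033, 0.0406, 0, 0], [0.033, 0.0406, 0, 0], [0.033, 0.0406, 0, 0], [0.033, 0.0406, 0, 0], [0.033, 0.0406, 0, 0], [0.033, 0.0406, 0, 0], [0, 0, 0, 0], [0, 0, 0, 0]]
  ],
  "claw": 1
}}

```text
time_s: 2.35
tcp_pos: [0.4986, -0.174, 0.2916]
ee_rot: [[0.958, -0.286, -0.002], [-0.286, -0.958, 0.0], [-0.002, 0.0, -1.0]]
wrist_force: [-0.7, 0.1, -0.6]
gripper_width: 0.999
gripper_force: 0.0
```

{"api": "jog_arm", "payload": {
  "rows": [
    [[0, 0, 0, 0.163], [0, 0, 0, 0.163], [0, 0, 0, 0.163], [0, 0, 0, 0.163], [0, 0, 0, 0.163], [0, 0, 0, 0.163], [0, 0, 0, 0.163], [0, 0, 0, 0.163], [0, 0, 0, 0.163], [0, 0, 0, 0.163], [0, 0, 0, 0], [0, 0, 0, 0]]
  ]
}}

```text
time_s: 3.85
tcp_pos: [0.4989, -0.1732, 0.2925]
ee_rot: [[-0.338, -0.941, 0.0], [-0.941, 0.338, 0.0], [-0.0, -0.0, -1.0]]
wrist_force: [-0.9, -0.0, 0.1]
gripper_width: 1.002
gripper_force: 0.0
```

```bash
cat >> h.py <<'E'
p0=np.array([.58357771,.05514931,1.21985431])
def st(target=None):
    from station import sense
    s=sense();t=np.array(s["tcp_pos"]);R=np.array(s["ee_rot"]);c,q=np.cos(p0[2]),np.sin(p0[2])
    d=t[:2]-p0[:2];print("t",s["time_s"],"tcp",t.round(4),"cradle xy",(d@[c,q]).round(4),(d@[-q,c]).round(4),"F",np.round(s["wrist_force"],1),"J",np.round(s["joints"],1))
    print("tool y minus cradle yaw deg",(np.degrees(np.arctan2(R[1,1],R[0,1])-p0[2])).round(2),"grip",s["gripper_width"],s["gripper_force"])
    if target is not None:print("tool shift",(R.T@(w(p0,[target])[0]-t)).round(4))
E
python3 -c "
from h import *
st((-245,-2,162))"
```

```text
t 3.85 tcp [ 0.4989 -0.1732  0.2925] cradle xy -0.2436 0.001 F [-0.9 -0.   0.1] J [ -1.5  12.6 -13.1  -0.  -64.3 -18.2]
tool y minus cradle yaw deg 90.38 grip 1.002097530919653 0.0
tool shift [ 0.0015 -0.0029  0.1305]
```

{"api": "jog_arm", "payload": {
  "rows": [
    [[0, 0, 0.022, 0.0066], [0, 0, 0.022, 0], [0, 0, 0.022, 0], [0, 0, 0.022, 0], [0, 0, 0.022, 0], [0, -0.003, 0.02, 0], [0, 0, 0, 0], [-0.007, 0, 0, 0], [-0.007, 0, 0, 0], [-0.007, 0, 0, 0], [-0.005, 0, 0, 0], [-0.005, 0, 0, 0], [-0.005, 0, 0, 0], [-0.005, 0, 0, 0], [-0.005, 0, 0, 0], [-0.005, 0, 0, 0], [-0.005, 0, 0, 0], [-0.005, 0, 0, 0], [-0.005, 0, 0, 0], [-0.005, 0, 0, 0]]
  ]
}}

```text
time_s: 6.35
tcp_pos: [0.5267, -0.1081, 0.1623]
ee_rot: [[-0.347, -0.938, 0.0], [-0.938, 0.347, -0.0], [0.0, -0.0, -1.0]]
wrist_force: [0.7, -0.2, 0.3]
gripper_width: 1.004
gripper_force: 0.1
```

```bash
python3 -c "
from h import *
from station import capture
import cv2
st((-95,-2,162))
a=capture('side')[190:340,260:460];b=capture('top')[115:295,225:445]
cv2.imwrite('pics/p1.png',cv2.resize(a,(800,600),interpolation=2)[:,:,::-1])"
```

```text
t 6.35 tcp [ 0.5267 -0.1081  0.1623] cradle xy -0.1729 -0.0027 F [ 0.7 -0.2  0.3] J [  5.7  21.3 -21.8   0.  -47.  -26. ]
tool y minus cradle yaw deg 89.79 grip 1.0039412565644263 0.06554734893143177
tool shift [-0.0779  0.001   0.0003]
```

View pics/p1.png

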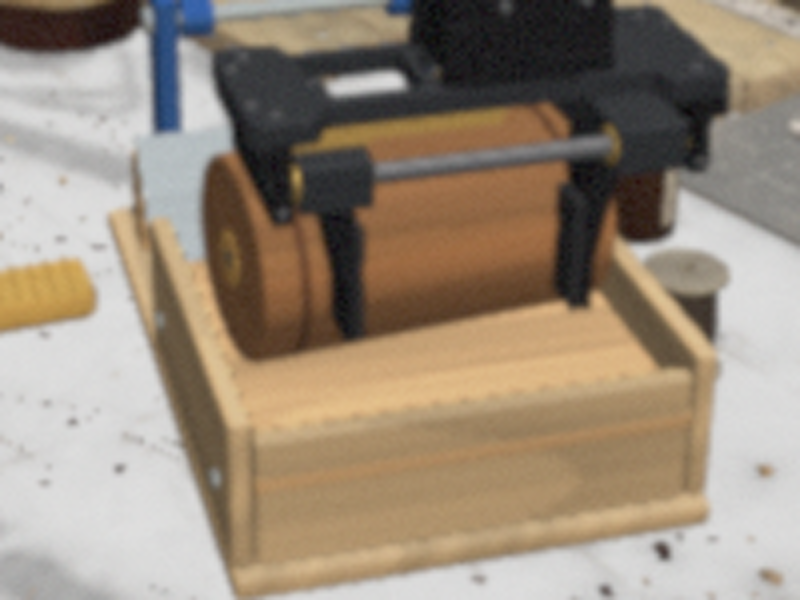

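The crop shows both fingertips (350,335 and 578,305) flat against the back of the mandrel, which is now square to the cradle and clear of both cheeks. I'll push on slowly.

{"api": "jog_arm", "payload": {
  "rows": [
    [[-0.005, 0, 0, 0], [-0.005, 0, 0, 0], [-0.005, 0, 0, 0], [-0.005, 0, 0, 0], [-0.005, 0, 0, 0], [-0.005, 0, 0, 0], [-0.005, 0, 0, 0], [-0.005, 0, 0, 0], [-0.005, 0, 0, 0], [-0.005, 0, 0, 0], [-0.005, 0, 0, 0], [-0.005, 0, 0, 0], [-0.004, 0, 0, 0], [-0.004, 0, 0, 0], [-0.004, 0, 0, 0], [-0.004, 0, 0, 0], [-0.004, 0, 0, 0], [-0.004, 0, 0, 0], [0, 0, 0, 0]]
  ]
}}

```text
time_s: 8.82
tcp_pos: [0.5558, -0.0294, 0.1622]
ee_rot: [[-0.347, -0.938, 0.0], [-0.938, 0.347, -0.0], [-0.0, -0.0, -1.0]]
wrist_force: [-0.0, 0.5, -0.2]
gripper_width: 1.006
gripper_force: 0.0
```

```bash
python3 -c "
from h import *
from station import capture
import cv2
st((-95,-2,162))
a=capture('side')[170:320,260:460]
cv2.imwrite('pics/p2.png',cv2.resize(a,(800,600),interpolation=2)[:,:,::-1])"
```

```text
t 8.825 tcp [ 0.5558 -0.0294  0.1622] cradle xy -0.0889 -0.003 F [-0.   0.5 -0.2] J [ 13.7  22.9 -19.1   0.  -48.  -34. ]
tool y minus cradle yaw deg 89.82 grip 1.0056339392189813 0.0
tool shift [0.0061 0.001  0.0002]
```

View pics/p2.png

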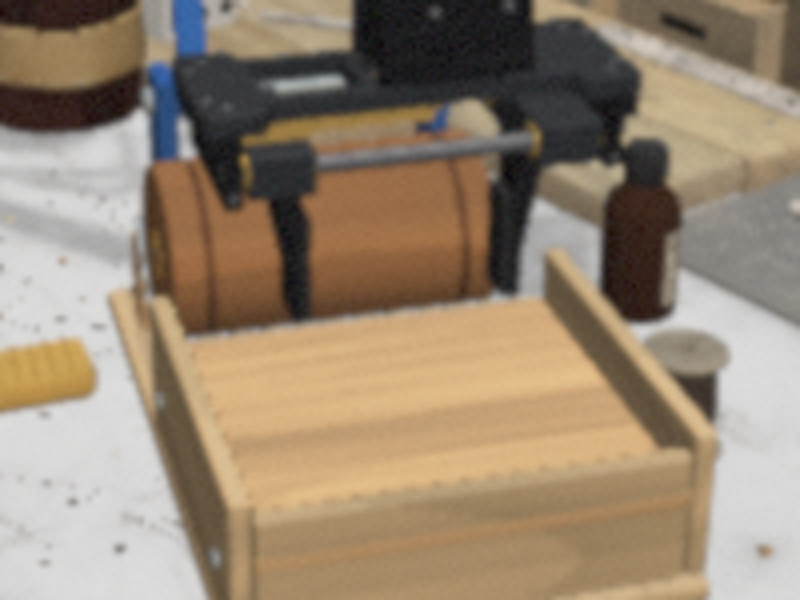

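The mandrel has dropped into the vee (its right end is at 490,230). It may be shifted along +y, so I'll back off and measure it.

{"api": "jog_arm", "payload": {
  "rows": [
    [[0.01, 0, 0, 0], [0.02, 0, 0, 0], [0.03, 0, 0, 0], [0.03, 0, -0.01, 0], [0.03, 0, -0.03, 0], [0.03, 0, -0.03, 0], [0.03, 0, -0.03, 0], [0, 0, -0.03, 0], [0, 0, 0, 0]]
  ]
}}

```text
time_s: 10.0
tcp_pos: [0.4932, -0.2001, 0.2949]
ee_rot: [[-0.349, -0.937, 0.006], [-0.937, 0.349, -0.001], [-0.001, -0.006, -1.0]]
wrist_force: [-0.2, 0.2, -0.3]
gripper_width: 1.001
gripper_force: 0.0
```

```bash
python3 - <<'E'
from h import *
from station import capture
import cv2
st()
i=capture('top')[115:295,225:445][:,:,::-1].copy()
i=cv2.resize(i,None,fx=3.6,fy=3.2,interpolation=2)
for y in(-80,80):
  for x in(-45,45):
    q=(proj("top",w(p0,[(x,y,81.6)]))[0]-[225,115])*[3.6,3.2];cv2.circle(i,tuple(int(v) for v in q),3,(0,255,0),1);print(q)
cv2.imwrite('pics/p3.png',i)
E
```

```text
t 10.0 tcp [ 0.4932 -0.2001  0.2949] cradle xy -0.2708 -0.0029 F [-0.2  0.2 -0.3] J [ -4.6  12.8 -12.5   0.  -64.4 -15.8]
tool y minus cradle yaw deg 89.69 grip 1.0005469744357463 0.0
[477.18614605 196.69435142]
[331.0598969  149.60385868]
[382.85170398 428.73221185]
[235.14906167 380.4909525 ]
```

View pics/p3.png

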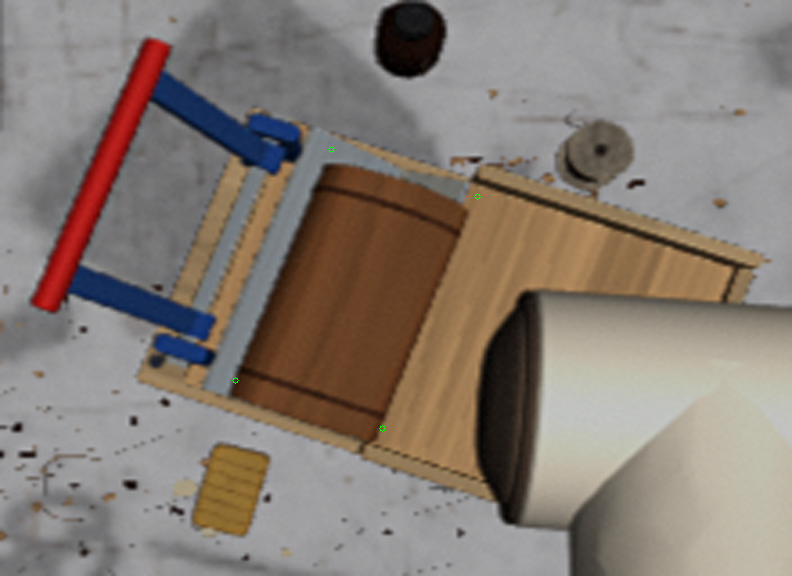

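The mandrel sits square in the vee, about 12 mm toward +y, which is within tolerance. The bail is still open. Next I'll rise, turn, and go above the red bar.

{"api": "jog_arm", "payload": {
  "rows": [
    [[0, 0, -0.03, 0], [0, 0, -0.03, 0], [0, 0, -0.03, 0], [0, 0, -0.015, 0], [0, 0, 0, -0.1576], [0, 0, 0, -0.1576], [0, 0, 0, -0.1576], [0, 0, 0, -0.1576], [0, 0, 0, -0.1576], [0, 0, 0, -0.1576], [0, 0, 0, -0.1576], [0, 0, 0, -0.1576], [0, 0, 0, -0.1576], [0, 0, 0, -0.1576], [0, 0, 0, 0]]
  ]
}}

```text
time_s: 11.92
tcp_pos: [0.4928, -0.1984, 0.3957]
ee_rot: [[0.939, -0.344, -0.003], [-0.344, -0.939, 0.001], [-0.003, 0.0, -1.0]]
wrist_force: [-0.3, 0.4, 0.8]
gripper_width: 1.001
gripper_force: 0.0
```

{"api": "jog_arm", "payload": {
  "rows": [
    [[0, -0.04, 0, 0], [0, -0.04, 0, 0], [0, -0.04, 0, 0], [0, -0.04, 0, 0], [0, -0.04, 0, 0], [0, -0.04, 0, 0], [0, -0.04, 0, 0], [0, -0.04, 0, 0], [0, -0.04, 0, 0], [0, -0.04, 0, 0], [0, 0, 0, 0], [0, 0, 0, 0]]
  ],
  "claw": 0.8
}}

```text
time_s: 13.42
tcp_pos: [0.6299, 0.1771, 0.3964]
ee_rot: [[0.939, -0.344, -0.002], [-0.344, -0.939, -0.001], [-0.001, 0.001, -1.0]]
wrist_force: [-1.1, -0.2, -0.0]
gripper_width: 0.797
gripper_force: 0.0
```

```bash
python3 -c "
from h import *
st((131.8,0,281.2+52))"
```

```text
t 13.425 tcp [0.6299 0.1771 0.3964] cradle xy 0.1305 -0.0016 F [-1.1 -0.2 -0. ] J [ 29.8  22.5  15.8  -0.  -83.4  40.1]
tool y minus cradle yaw deg -179.99 grip 0.7968185233656896 0.0
tool shift [-0.0015 -0.0014  0.0632]
```

{"api": "jog_arm", "payload": {
  "rows": [
    [[0, 0, 0.012, 0], [0, -0.001, 0.012, 0], [0, 0, 0.012, 0], [0, 0, 0.012, 0], [0, 0, 0.01, 0], [0, 0, 0.005, 0], [0, 0, 0, 0], [0, 0, 0, 0]]
  ]
}}

```text
time_s: 14.42
tcp_pos: [0.6307, 0.1784, 0.3348]
ee_rot: [[0.94, -0.342, 0.001], [-0.342, -0.94, 0.0], [0.001, -0.001, -1.0]]
wrist_force: [0.4, 0.2, 0.5]
gripper_width: 0.798
gripper_force: 0.0
```

```bash
python3 -c "
from h import *
from station import capture
import cv2
st((131.8,0,281.2+52))
a=capture('side')[50:200,240:440]
cv2.imwrite('pics/p4.png',cv2.resize(a,(800,600),interpolation=2)[:,:,::-1])"
```

```text
t 14.425 tcp [0.6307 0.1784 0.3348] cradle xy 0.132 -0.0019 F [0.4 0.2 0.5] J [ 29.9  23.7   9.1   0.  -75.3  40.1]
tool y minus cradle yaw deg -179.91 grip 0.7982252432362402 0.0
tool shift [-0.0019  0.0002  0.0016]
```

View pics/p4.png

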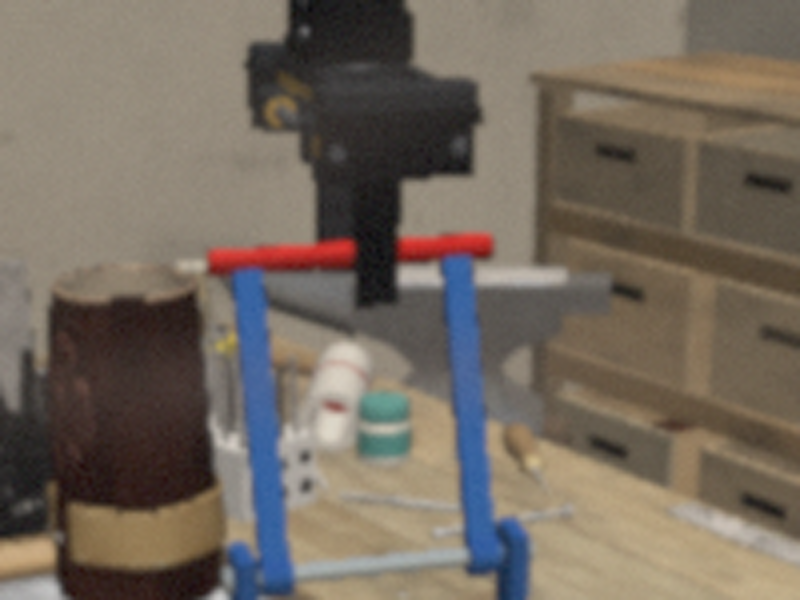

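The near finger (377,230) stands in front of the red bar at mid-width, with its tip below the bar. I'll close on the bar.

{"api": "jog_arm", "payload": {
  "rows": [
    [[0, 0, 0, 0], [0, 0, 0, 0], [0, 0, 0, 0], [0, 0, 0, 0], [0, 0, 0, 0], [0, 0, 0, 0], [0, 0, 0, 0], [0, 0, 0, 0]]
  ],
  "claw": 0
}}

```text
time_s: 15.48
tcp_pos: [0.6305, 0.1783, 0.3342]
ee_rot: [[0.94, -0.342, -0.0], [-0.342, -0.94, -0.0], [-0.0, 0.0, -1.0]]
wrist_force: [-0.9, -0.5, 0.5]
gripper_width: 0.15
gripper_force: 30.0
```

```bash
python3 - <<'E'
from h import *
st()
# arc plan from actual bar x: 62 rows
from station import sense
d=np.array(sense()["tcp_pos"])[:2]-p0[:2];x=d@[np.cos(p0[2]),np.sin(p0[2])]
a0=np.arccos((.075-x)/.16);print("a0",a0)
for N,a,b in((20,a0,1.3),(20,1.3,.65),(20,.65,.0)):
    A=np.linspace(a,b,N+1);X=-.16*np.cos(A);Z=.16*np.sin(A)
    print([[0,round(-v,4),round(-u,4),0] for v,u in zip(np.diff(X),np.diff(Z))])
E
```

```text
t 15.475 tcp [0.6305 0.1783 0.3342] cradle xy 0.1318 -0.0017 F [-0.9 -0.5  0.5] J [ 29.9  23.7   9.1  -0.  -75.3  40.1]
tool y minus cradle yaw deg -179.91 grip 0.14959466462819007 29.999647736549377
a0 1.9336402753609803
[[0, np.float64(0.0048), np.float64(-0.0017), 0], [0, np.float64(0.0048), np.float64(-0.0016), 0], [0, np.float64(0.0049), np.float64(-0.0014), 0], [0, np.float64(0.0049), np.float64(-0.0013), 0], [0, np.float64(0.0049), np.float64(-0.0011), 0], [0, np.float64(0.005), np.float64(-0.001), 0], [0, np.float64(0.005), np.float64(-0.0008), 0], [0, np.float64(0.005), np.float64(-0.0006), 0], [0, np.float64(0.005), np.float64(-0.0005), 0], [0, np.float64(0.0051), np.float64(-0.0003), 0], [0, np.float64(0.0051), np.float64(-0.0002), 0], [0, np.float64(0.0051), np.float64(0.0), 0], [0, np.float64(0.0051), np.float64(0.0002), 0], [0, np.float64(0.0051), np.float64(0.0003), 0], [0, np.float64(0.005), np.float64(0.0005), 0], [0, np.float64(0.005), np.float64(0.0006), 0], [0, np.float64(0.005), np.float64(0.0008), 0], [0, np.float64(0.005), np.float64(0.001), 0], [0, np.float64(
[... 1295 characters left out ...]
.0024), np.float64(0.0046), 0], [0, np.float64(0.0022), np.float64(0.0047), 0], [0, np.float64(0.0021), np.float64(0.0048), 0], [0, np.float64(0.0019), np.float64(0.0048), 0], [0, np.float64(0.0017), np.float64(0.0049), 0], [0, np.float64(0.0016), np.float64(0.005), 0], [0, np.float64(0.0014), np.float64(0.005), 0], [0, np.float64(0.0013), np.float64(0.005), 0], [0, np.float64(0.0011), np.float64(0.0051), 0], [0, np.float64(0.0009), np.float64(0.0051), 0], [0, np.float64(0.0008), np.float64(0.0051), 0], [0, np.float64(0.0006), np.float64(0.0052), 0], [0, np.float64(0.0004), np.float64(0.0052), 0], [0, np.float64(0.0003), np.float64(0.0052), 0], [0, np.float64(0.0001), np.float64(0.0052), 0]]
```

{"api": "jog_arm", "payload": {
  "rows": [
    [[0, 0.0048, -0.0017, 0], [0, 0.0048, -0.0016, 0], [0, 0.0049, -0.0014, 0], [0, 0.0049, -0.0013, 0], [0, 0.0049, -0.0011, 0], [0, 0.005, -0.001, 0], [0, 0.005, -0.0008, 0], [0, 0.005, -0.0006, 0], [0, 0.005, -0.0005, 0], [0, 0.0051, -0.0003, 0], [0, 0.0051, -0.0002, 0], [0, 0.0051, 0, 0], [0, 0.0051, 0.0002, 0], [0, 0.0051, 0.0003, 0], [0, 0.005, 0.0005, 0], [0, 0.005, 0.0006, 0], [0, 0.005, 0.0008, 0], [0, 0.005, 0.001, 0], [0, 0.0049, 0.0011, 0], [0, 0.0049, 0.0013, 0]]
  ]
}}

```text
time_s: 17.98
tcp_pos: [0.596, 0.0843, 0.3386]
ee_rot: [[0.94, -0.342, -0.001], [-0.342, -0.94, -0.0], [-0.001, 0.001, -1.0]]
wrist_force: [-4.0, 3.2, 1.8]
gripper_width: 0.148
gripper_force: 30.0
```

```bash
python3 -c "
from h import *
a=1.3
st((75-160*np.cos(a),-1.7,131.6+160*np.sin(a)+53))"
```

```text
t 17.975 tcp [0.596  0.0843 0.3386] cradle xy 0.0316 -0.0016 F [-4.   3.2  1.8] J [ 23.4  18.2   1.5  -0.  -73.3  46.5]
tool y minus cradle yaw deg -179.92 grip 0.14768228314089046 29.996098279953003
tool shift [ 0.0001 -0.0006 -0.0002]
```

Forces are small, so I'll continue.

{"api": "jog_arm", "payload": {
  "rows": [
    [[0, 0.005, 0.0015, 0], [0, 0.0049, 0.0016, 0], [0, 0.0049, 0.0018, 0], [0, 0.0048, 0.002, 0], [0, 0.0048, 0.0021, 0], [0, 0.0047, 0.0023, 0], [0, 0.0046, 0.0024, 0], [0, 0.0045, 0.0026, 0], [0, 0.0044, 0.0027, 0], [0, 0.0044, 0.0028, 0], [0, 0.0043, 0.003, 0], [0, 0.0042, 0.0031, 0], [0, 0.0041, 0.0033, 0], [0, 0.0039, 0.0034, 0], [0, 0.0038, 0.0035, 0], [0, 0.0037, 0.0036, 0], [0, 0.0036, 0.0038, 0], [0, 0.0035, 0.0039, 0], [0, 0.0033, 0.004, 0], [0, 0.0032, 0.0041, 0]]
  ]
}}

```text
time_s: 20.48
tcp_pos: [0.567, 0.0048, 0.2809]
ee_rot: [[0.94, -0.342, -0.001], [-0.342, -0.94, -0.0], [-0.001, 0.001, -1.0]]
wrist_force: [-4.2, 3.5, 0.9]
gripper_width: 0.147
gripper_force: 30.0
```

```bash
python3 -c "
from h import *
a=.65
st((75-160*np.cos(a),-1.7,131.6+160*np.sin(a)+53))"
```

```text
t 20.475 tcp [0.567  0.0048 0.2809] cradle xy -0.053 -0.0017 F [-4.2  3.5  0.9] J [ 16.9  16.9  -8.8  -0.  -64.3  53.1]
tool y minus cradle yaw deg -179.92 grip 0.147117684060369 29.994636476039886
tool shift [ 0.     -0.0006 -0.0006]
```

{"api": "jog_arm", "payload": {
  "rows": [
    [[0, 0.0031, 0.0042, 0], [0, 0.0029, 0.0043, 0], [0, 0.0028, 0.0044, 0], [0, 0.0027, 0.0045, 0], [0, 0.0025, 0.0046, 0], [0, 0.0024, 0.0046, 0], [0, 0.0022, 0.0047, 0], [0, 0.0021, 0.0048, 0], [0, 0.0019, 0.0048, 0], [0, 0.0017, 0.0049, 0], [0, 0.0016, 0.005, 0], [0, 0.0014, 0.005, 0], [0, 0.0013, 0.005, 0], [0, 0.0011, 0.0051, 0], [0, 0.0009, 0.0051, 0], [0, 0.0008, 0.0051, 0], [0, 0.0006, 0.0052, 0], [0, 0.0004, 0.0052, 0], [0, 0.0003, 0.003, 0], [0, 0, 0.001, 0]]
  ]
}}

```text
time_s: 22.98
tcp_pos: [0.5566, -0.0235, 0.1919]
ee_rot: [[0.94, -0.341, 0.002], [-0.341, -0.94, 0.003], [0.0, -0.003, -1.0]]
wrist_force: [-7.9, 13.4, 10.9]
gripper_width: 0.144
gripper_force: 30.0
```

```bash
python3 -c "
from h import *
st((-85,-1.7,131.6+53))"
```

```text
t 22.975 tcp [ 0.5566 -0.0235  0.1919] cradle xy -0.0831 -0.0017 F [-7.9 13.4 10.9] J [ 14.2  20.8 -17.1  -0.2 -51.9  55.9]
tool y minus cradle yaw deg -179.86 grip 0.14428723759499154 29.988989531993866
tool shift [0.     0.0019 0.0073]
```

{"api": "jog_arm", "payload": {
  "rows": [
    [[0, 0, 0.001, 0], [0, 0, 0.001, 0], [0, 0, 0, 0], [0, 0, 0, 0]]
  ]
}}

```text
time_s: 23.48
tcp_pos: [0.5566, -0.0235, 0.1916]
ee_rot: [[0.94, -0.341, 0.003], [-0.341, -0.94, 0.002], [0.002, -0.003, -1.0]]
wrist_force: [-9.7, 14.4, 14.9]
gripper_width: 0.15
gripper_force: 30.0
```

```bash
python3 -c "
from h import *
from station import capture
import cv2
st((-85,-1.7,131.6+53))
a=capture('side')[150:300,260:460]
cv2.imwrite('pics/p5.png',cv2.resize(a,(800,600),interpolation=2)[:,:,::-1])"
```

```text
t 23.475 tcp [ 0.5566 -0.0235  0.1916] cradle xy -0.0831 -0.0017 F [-9.7 14.4 14.9] J [ 14.2  20.8 -17.2  -0.1 -51.8  55.9]
tool y minus cradle yaw deg -179.83 grip 0.14967429598029283 30.020489394664764
tool shift [-0.      0.0019  0.007 ]
```

View pics/p5.png

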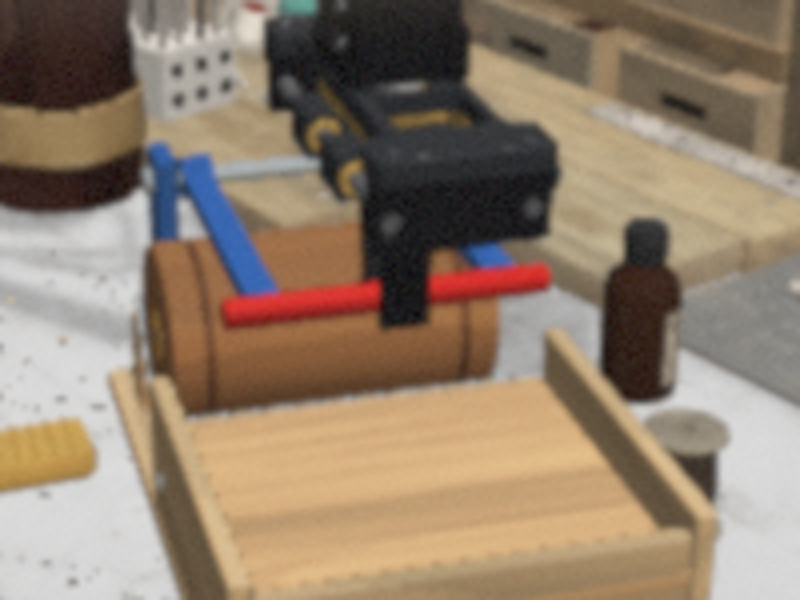

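The bail is down on the mandrel: the bar runs (225,313)-(548,278), and pressing further only raises the force. I'll let go with a partial opening and rise.

{"api": "jog_arm", "payload": {
  "rows": [
    [[0, 0, 0, 0], [0, 0, 0, 0], [0, 0, 0, 0], [0, 0, 0, 0], [0, 0, -0.005, 0], [0, 0, -0.01, 0], [0, 0, -0.02, 0], [0, 0, -0.03, 0], [0, 0, -0.03, 0], [0, 0, -0.03, 0], [0, 0, 0, 0], [0, 0, 0, 0]]
  ],
  "claw": 0.4
}}

```text
time_s: 25.02
tcp_pos: [0.5558, -0.0255, 0.3138]
ee_rot: [[0.94, -0.342, -0.0], [-0.342, -0.94, 0.0], [-0.001, -0.0, -1.0]]
wrist_force: [-0.7, -0.8, -0.3]
gripper_width: 0.398
gripper_force: 0.0
```

```bash
python3 - <<'E'
from h import *
from station import capture
import cv2
st()
i=capture('side')[150:300,260:460][:,:,::-1]
i=cv2.resize(i,(800,600),interpolation=2)
for a,c in((0,(0,255,0)),(.06,(255,255,0)),(-.06,(255,0,255))):
  for y in(-74,74):
    q=(proj("side",w(p0,[(75-160*np.cos(a),y,131.6+160*np.sin(a))]))[0]-[260,150])*4;cv2.circle(i,tuple(int(v) for v in q),3,c,-1)
cv2.imwrite('pics/p6.png',i)
E
```

```text
t 25.025 tcp [ 0.5558 -0.0255  0.3138] cradle xy -0.0852 -0.0016 F [-0.7 -0.8 -0.3] J [ 14.1  14.5  -7.3  -0.  -68.2  55.9]
tool y minus cradle yaw deg -179.92 grip 0.39755157652240597 0.0
```

View pics/p6.png

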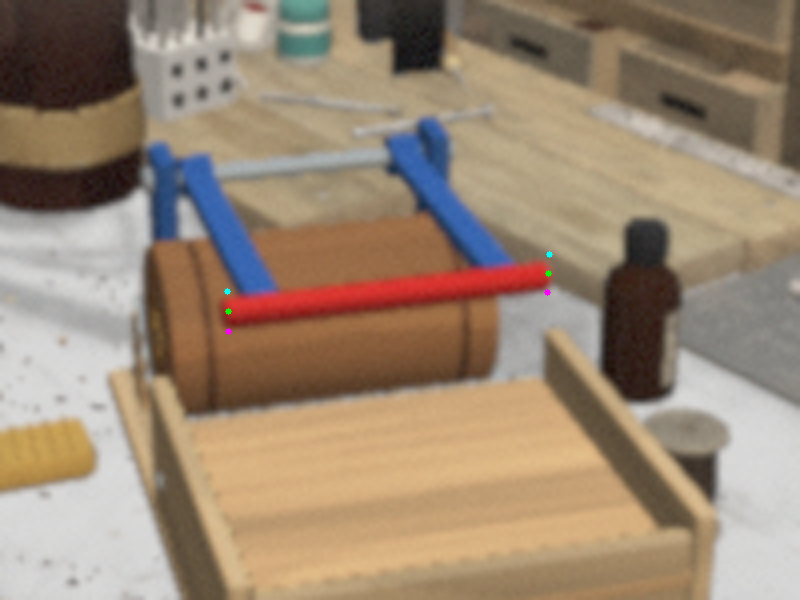

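The bar (228,311)-(549,274) matches the angle-0 markers, the mandrel is seated, and the arm is clear.

```bash
python3 -c "
from station import finish_job
print(finish_job())"
```

```text
the job is handed in; nothing more can be done
None
```

I handed the job in at about 25 s: the mandrel is seated in the vee, about 12 mm along from centre, the bail rests level on it, and the bystanders were not touched; no verdict was returned.

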